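# Hold the sample case's spring lock open with its key

## Robot

A 6-joint arm with a two-finger parallel gripper is mounted at the origin on the work surface. World frame = base frame: x ahead of the robot, y to its left, z up, the work surface at z = 0. Lengths are in mm, angles in rad, forces in N, time in s.
With the tool pointing down it reaches from about 350 to 850 mm from the base axis. Payload 8.1 kg.
Tool frame: the origin (TCP) lies on the centre line of the jaws, within the pads' length; the fingertips stand 22 mm ahead of it and the grasp point (between the pads) lies 3 mm ahead of it; z points along the fingers, x is the direction in which the jaws open and shut, and the axes are right-handed (so a half turn about z gives the same grasp; the last joint's range is limited). The gripper opens to 85 mm and grips with 20 to 120 N. Pads are 22 mm wide; open, the fingers measure 114 mm over their backs; the gripper's body (76 mm by 85 mm) begins 54 mm behind the grasp point. The pads swing forward as they close: fully open they stand 13 mm farther back than shut.
Start: joints at [1.215, 0.13, 1.488, -0, 1.523, -0.085], TCP at [160.479, 578.145, 253.292] pointing down, gripper open.
Joint ranges: [-2.96, 2.96], [-0.89, 2.26], [0.02, 2.5], [-1.34, 4.48], [0, 2.73], [-2.66, 2.66]. Speed limits (rad/s): [2.39, 2.39, 2.79, 3.14, 3.14, 3.14].

## Interface

Orientations are given as a 3x3 rotation matrix whose columns are the frame's x, y, z axes.
In Python, from station import manip gives the robot as it stands. The module is installed in compiled form; this text tells all that it offers.
- The arm moves only by the tool move_arm, never from a script. Its argument "rows" is a list of rows, each an object of numbers: "gripper": the finger opening in mm, from 0 to 85.4; "dx", "dy", "dz": the shift along the tool's x, y, z in units of 25 mm (1.0 is 25 mm); "rx", "ry", "rz": the turn, a rotation vector about the tool's x, y, z in units of 6 degrees (1.0 is 6 degrees). In form: [{"gripper": .., "dx": .., "dy": .., "dz": .., "rx": .., "ry": .., "rz": ..}, ...]. A call has 1 to 20 rows; each row shifts and turns the commanded pose from where the row before left it, along the tool's axes as they then stand; what a row does not reach is not made up. A row lasts 1/8 s, in which the tool goes at most 62.5 mm and 10.7 degrees, less where a joint would pass 70% of its speed; a pose out of reach is approached as far as the arm can. A call is refused whole if a number of a shift passes 1 or a number of a turn 1, either way. A call with a gripper value outside its range is refused whole. The fingers move at their own pace and stop on an object; "squeeze" is the grip in N (left out, the last holds). Time passes only in rows, so rows that do not move let the fingers close. It gives the time, the measured TCP pose, the force and the opening at its end, in the units of the state.
- manip.state(): the state, without advancing time (a new reading comes with each control period).
- manip.capture(name): name is "side" or "top"; returns a dict with "image" (400x640x3 uint8, blue, green, red), "mtx" (3x3 intrinsics, pixels), "pose" (4x4, takes a point from camera to world coordinates). Camera axes: x right, y down, z forward; pixel columns grow to the right and rows downward; lengths in mm; the calibration is good to about 2 mm. A picture is of the moment at which its call begins. There is no depth.
- manip.hand_in(): hands the job in, once; it reports no verdict.
The state is a dict: "time_s": time; "joint_pos": joint angles; "qvel": joint speeds; "joint_torque": joint torques, N m; "eef_pos": TCP position; "tool_rot": TCP orientation; "force": force on the tool from outside, world axes, zero at the start; "wrist_torque": the same for the moment, N m; "grip_width": opening from 0.0 (shut) to 1.0 (fully open).
Only numpy, scipy, OpenCV 4.12 (cv2) and the standard library are available. Lean on these libraries where they do the work, as an engineer would, in place of code of your own. Each camera call takes 0.05 s, during which the arm holds its last target. There are 200 camera calls.

## Task

Take the red-headed key from the wooden key stand, line its blade up with the keyway in the lid of the blue-lidded sample case and work it past the sticky pins until its collar is down on the lock face. Then turn it a quarter turn clockwise, to the stop, and finish while still gripping the key and holding the lock turned against its spring, without pushing the sample bottles about.

Things in the scene. Friction and masses are not known exactly. Their poses are not given: they have to be found in the camera images.
- key_head (a point): Centre of the key's upright red head: 30 mm wide (key x), 10 mm thick (key y), 44 mm tall; grip it across the thickness. Below it on the axis: a collar 18 mm across, 3 mm thick, its underside 25 mm below this point, then the blade, its end 57 mm below. Same key either way round (half a turn); 40 to 85 g. At the start it stands in the stand's slot, collar on the stand's top.
- key_tip (a point): End of the steel blade, on the key's axis, 32 mm below the collar's underside. Going up from here: V-shaped tip 3 mm thick, widening from 5 to 16 mm in 10 mm; bit 16 mm wide (key x), 5 mm thick (key y), 10 mm tall; round shank 5 mm across, 12 mm long; collar; head. Key z points up to the head.
- stand_mouth (a point): Centre of the slot in the top of the wooden key stand, a fixed block 70 x 60 mm, 45 mm tall (this point is 45 mm above the desk). The slot lies along its x: 17.5 x 6.5 mm, 38 mm deep.
- lock_face (a point): Centre of the keyway mouth, on the lock's vertical axis, on top of the 60 x 60 mm steel lock face. Keyway: slot straight down, 18 mm along this x, 7 mm along y, 3 mm bevels, through the 8 mm fixed face; below it the plug's slot is alike. The key can turn only once its bit is wholly below the face (tip 28 mm deep). Home: collar on the face, tip 32 mm deep. Face marks: red (rest) at -x, green (turned) at +y.
- case: Fixed sample case, grey with a blue lid: 180 mm (x) x 220 mm (y), lid 100 mm above the desk; origin under its centre. The lock is in the middle of the lid, its face 4 mm above the lid. Two sticky side pins sit in the lock 17 to 21 mm below the face; the V tip pushes them apart, which catches between about 18 and 30 mm depth and takes some 5 to 15 N; push steadily in small steps, rocking the key slightly about its axis, till the collar is down.
- lock_plug (a joint): Turn of the lock plug, rad: 0 at rest, slot in line with the keyway; grows clockwise seen from above to a stop at 1.5. A spring pulls it back to 0 (about 0.1 N m at the stop). The key has play: the hand turns 0.1 to 0.2 rad more than the plug. A black dial ring with a white pointer on the lock face turns with it.
- bottle_a_mid (a point): Middle of a square oil sample bottle (amber, red label, black cap), 42 x 42 mm, 90 mm tall, standing loose on the desk; this point is 45 mm above its foot. A bystander, to be left where it is.
- bottle_b_mid (a point): Middle of a square oil sample bottle (orange, red label, black cap), 42 x 42 mm, 90 mm tall, standing loose on the desk; this point is 45 mm above its foot. A bystander, to be left where it is.
- bottle_c_mid (a point): Middle of a square oil sample bottle (yellow, red label, black cap), 42 x 42 mm, 90 mm tall, standing loose on the desk; this point is 45 mm above its foot. A bystander, to be left where it is.
Mind the look-alikes: they are no part of the job. What is shaped like the part that bears key_head but green or turquoise is not meant.

How it is judged (in metres and radians):
On the way, in this order (a step that is already met when the one before it is completed fails the run):
1. the key is lifted clear of the stand (z of key_tip in the frame of stand_mouth above 0.005 m and contact force between the fingers and key above 1 N), for 0.1 s.
2. the key is home in the lock (tip at least 28.5 mm below the face), the plug not yet turned (z of key_tip in the frame of lock_face below -0.0285 m and horizontal distance between key_tip and lock_face below 0.005 m and angle between key_tip's own z axis and vertical below 0.15 rad and value of joint lock_plug below 0.4 rad), for 0.1 s.
At the end, for the whole second after the job is handed in: The plug is turned at least 1.25 rad (stop 1.5) and still, held there by the fingers gripping the key (more than 2 N), and the key is still home: tip at least 28.5 mm below the lock face and within 5 mm of its axis, tilted less than 0.15 rad (value of joint lock_plug above 1.25 rad and velocity of joint lock_plug between -0.15 and 0.15 rad/s and contact force between the fingers and key above 2 N and z of key_tip in the frame of lock_face below -0.0285 m and horizontal distance between key_tip and lock_face below 0.005 m and angle between key_tip's own z axis and vertical below 0.15 rad); the arm keeps its last pose, push and grip.
It fails at once if bottle_a is pushed more than 25 mm or tipped (distance of bottle_a_mid from where it was at the start of the episode above 0.025 m or angle between bottle_a_mid's own z axis and vertical above 0.5 rad).
It fails at once if bottle_b is pushed more than 25 mm or tipped (distance of bottle_b_mid from where it was at the start of the episode above 0.025 m or angle between bottle_b_mid's own z axis and vertical above 0.5 rad).
It fails at once if bottle_c is pushed more than 25 mm or tipped (distance of bottle_c_mid from where it was at the start of the episode above 0.025 m or angle between bottle_c_mid's own z axis and vertical above 0.5 rad).
It also fails if it takes over 54 s, if anything falls off the work surface, if the arm or the gripper's body presses on something with over 40 N, if the wrist force passes 120 N, or if a joint passes its speed limit or range.

## Working session

There is one attempt and no reset: what is moved stays moved. The work goes in short steps, Python scripts to look and compute and a tool call to move; the robot and the scene stay as the last step left them, time stands still between calls to the robot, and variables do not carry over. Pictures are saved under pics/ and viewed, about 8 in all and at most 12, crops included, and the job is handed in when it is done.

Besides the shell and the picture viewer there is one more tool, called after "Request:" as name(argument=value, ...), one argument or row to a line, values as JSON. move_arm: Moves the arm, as the interface text tells. Its arguments: {"type":"object","properties":{"rows":{"type":"array","items":{"type":"object","properties":{"gripper":{"type":"number"},"dx":{"type":"number"},"dy":{"type":"number"},"dz":{"type":"number"},"rx":{"type":"number"},"ry":{"type":"number"},"rz":{"type":"number"}}}},"squeeze":{"type":"number"}},"required":["rows"]}

```bash
mkdir -p pics; cat > h.py <<'E'
import numpy as np,cv2
from station import manip
def ray(c,u,v):
    d=np.linalg.inv(c['mtx'])@np.array([u,v,1.]); P=c['pose']
    return P[:3,3],P[:3,:3]@d
def onz(c,u,v,z):
    o,d=ray(c,u,v); return o+d*(z-o[2])/d[2]
def proj(c,p):
    q=np.linalg.inv(c['pose'])@np.append(p,1); q=c['mtx']@q[:3]; return q[:2]/q[2]
E
python3 - <<'E'
from h import *
import pickle
C={n:manip.capture(n) for n in('top','side')}
pickle.dump(C,open('c0.pkl','wb'))
for n in C:
    cv2.imwrite(f'pics/{n}0.png',C[n]['image']); print(n,C[n]['mtx'],C[n]['pose'].round(3))
print(manip.state())
E
```

```text
top [[473.21989622   0.         315.86907275]
 [  0.         473.21989622 200.55645576]
 [  0.           0.           1.        ]] [[-2.30000e-02 -9.93000e-01  1.19000e-01  4.73605e+02]
 [-1.00000e+00  2.30000e-02  6.00000e-03  3.60370e+01]
 [-9.00000e-03 -1.19000e-01 -9.93000e-01  1.09586e+03]
 [ 0.00000e+00  0.00000e+00  0.00000e+00  1.00000e+00]]
side [[449.99284378   0.         321.21640325]
 [  0.         449.99284378 200.75333017]
 [  0.           0.           1.        ]] [[ 9.54000e-01 -2.00000e-01  2.23000e-01  3.94481e+02]
 [-2.99000e-01 -6.78000e-01  6.71000e-01 -5.83772e+02]
 [ 1.70000e-02 -7.07000e-01 -7.07000e-01  7.17632e+02]
 [ 0.00000e+00  0.00000e+00  0.00000e+00  1.00000e+00]]
{'time_s': 0.1, 'joint_pos': array([ 1.21456839e+00,  1.31089189e-01,  1.48918844e+00,  3.77296910e-05,
        1.52300452e+00, -8.54204323e-02]), 'qvel': array([ 8.15140695e-04, -1.45159236e-03, -2.99862641e-03,  2.53393238e-05,
       -6.19343544e-05, -1.52495255e-04]), 'joint_torque': array([ 1.34085665e-03, -5.70948100e+01, -5.01943767e+01, -1.14353211e-04,
        8.08986370e-03, -3.35426193e-05]), 'eef_pos': array([160.32065478, 577.70150549, 252.33726904]), 'tool_rot': array([[ 2.67510846e-01,  9.63554647e-01, -6.24514565e-04],
       [ 9.63553384e-01, -2.67511513e-01, -1.57027574e-03],
       [-1.68011132e-03, -1.81687331e-04, -9.99998572e-01]]), 'force': array([-0.48054789,  0.3175083 ,  0.31610846]), 'wrist_torque': array([ 0.0230802 , -0.03114723, -0.01900198]), 'grip_width': 0.9978549637086301}
```

View pics/top0.png

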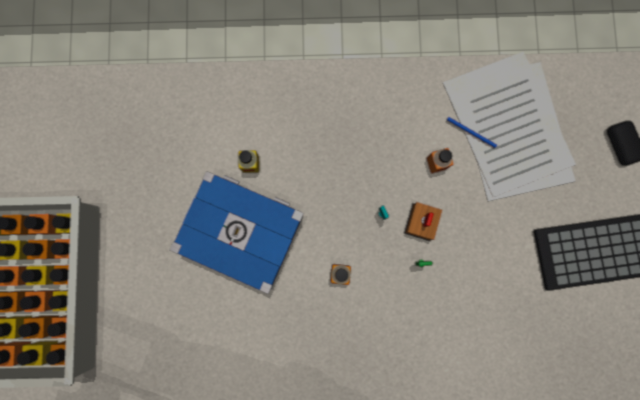

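View pics/side0.png

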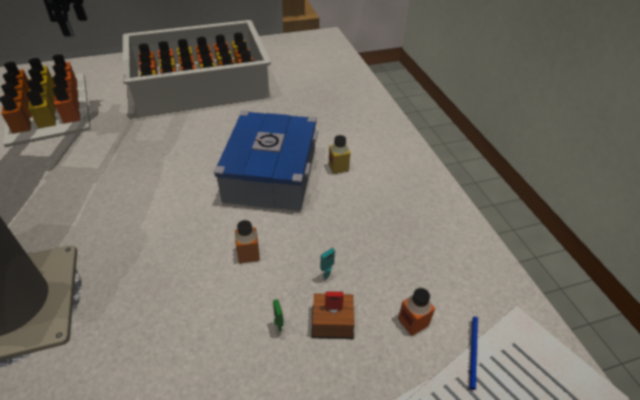

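The top view shows the case at about (237,231) with its lock, the stand at (424,221) with the red key at (428,219), and three loose bottles at (247,160), (441,160) and (341,275). The side view agrees, with the red head at (334,300) and the lock at (268,141). Next I measure these.

```bash
cat > meas.py <<'E'
from h import *
import pickle
C=pickle.load(open('c0.pkl','rb')); t,s=C['top'],C['side']
def blob(m,box):
    k=np.zeros_like(m);x0,y0,x1,y1=box;k[y0:y1,x0:x1]=m[y0:y1,x0:x1]
    n,l,st,ce=cv2.connectedComponentsWithStats(k)
    i=1+np.argmax(st[1:,4]); return (l==i).astype(np.uint8),st[i],ce[i]
def rect(c,m,z):
    # min area rect of the mask cast onto plane z
    v,u=np.nonzero(m); p=np.array([onz(c,a,b,z)[:2] for a,b in zip(u,v)],np.float32)
    r=cv2.minAreaRect(p); return p.mean(0).round(1),np.round(r[0],1),np.round(r[1],1),round(r[2],1)
def hsv(c): return cv2.cvtColor(c['image'],cv2.COLOR_BGR2HSV).astype(int)
T,S=hsv(t),hsv(s)
red=lambda H:(((H[...,0]<4)|(H[...,0]>174))&(H[...,1]>170)&(H[...,2]>110)).astype(np.uint8)
wood=lambda H:((H[...,0]<16)&(H[...,1]>120)&(H[...,2]>60)).astype(np.uint8)
blue=lambda H:((H[...,0]>100)&(H[...,0]<125)&(H[...,1]>130)&(H[...,2]>60)).astype(np.uint8)
m,st,ce=blob(red(T),(400,190,450,250)); print('red top',st,ce,'z92',rect(t,m,92))
m2,st2,ce2=blob(red(S),(310,280,360,320)); print('red side',st2,ce2,rect(s,m2,70))
m,st,ce=blob(wood(T),(400,190,450,250)); print('stand top',st,ce,'z45',rect(t,m,45))
m,st,ce=blob(blue(T),(160,160,310,300)); m=cv2.morphologyEx(m,cv2.MORPH_CLOSE,np.ones((5,5)))
cs,_=cv2.findContours(m,0,2); mm=np.zeros_like(m); cv2.drawContours(mm,[cv2.convexHull(cs[0])],0,1,-1)
print('lid z100',rect(t,mm,100))
for n,c,H,box in(('top',t,T,(205,200,265,260)),('side',s,S,(240,120,300,160))):
    w=((H[...,1]<70)&(H[...,2]>80)).astype(np.uint8); m,st,ce=blob(w,box)
    cs,_=cv2.findContours(m,0,2); f=np.zeros_like(m); cv2.drawContours(f,[max(cs,key=cv2.contourArea)],0,1,-1)
    print('face z104',n,st,rect(c,f,104))
def crop(im,x,y,w,h,k): return cv2.resize(im[y:y+h,x:x+w],None,fx=k,fy=k,interpolation=cv2.INTER_CUBIC)
a=np.hstack([crop(t['image'],399,196,50,50,8),crop(t['image'],212,206,50,50,8)])
b=np.hstack([crop(s['image'],305,280,57,29,7),crop(s['image'],240,126,57,29,7)])
b=cv2.resize(b,(800,200)); cv2.imwrite('pics/crop1.png',np.vstack([a,b]))
E
python3 meas.py
```

```text
red top [427 213   6  12  41] [429.29268293 218.53658537] z92 (array([ 550.3, -197.8], dtype=float32), array([ 550.2, -197.7]), array([ 6.9, 25.1]), 71.3)
red side [326 292  17   5  64] [334.125    293.890625] (array([ 553.3, -187. ], dtype=float32), array([ 553. , -187.1]), array([ 7.9, 27.1]), 73.2)
stand top [407 203  35  37 853] [423.77608441 220.95310668] z45 (array([ 548.8, -196.2], dtype=float32), array([ 549. , -196.2]), array([61.4, 71.3]), 71.9)
lid z100 (array([531.1, 209.6], dtype=float32), array([532.3, 209.9]), array([226.5, 182.5]), 65.2)
face z104 top [217 213  39  37 743] (array([532.6, 210.8], dtype=float32), array([532.5, 211. ]), array([61.7, 61.8]), 65.2)
face z104 side [253 132  32  20 388] (array([530.6, 208.8], dtype=float32), array([531.6, 210.5]), array([63.8, 61.6]), 65.6)
```

View pics/crop1.png

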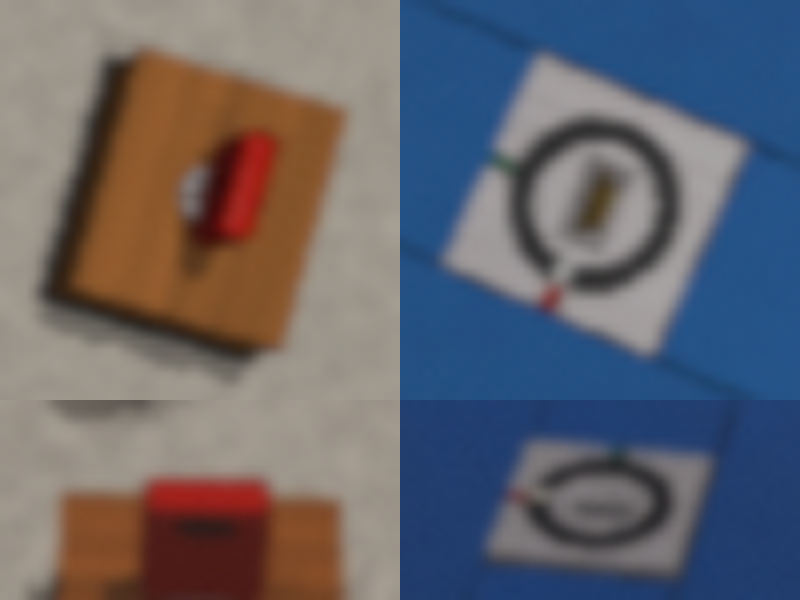

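```bash
cat > go.py <<'E'
import sys
from h import *
# usage: go.py x y z ang(deg of tool x) -> turn first, then total tool shifts in units after the turn
x,y,z,a=map(float,sys.argv[1:5]); s=manip.state(); R=s['tool_rot']
a0=np.degrees(np.arctan2(R[1,0],R[0,0])); d=np.array([x,y,z])-s['eef_pos']
c,n=np.cos(np.radians(a)),np.sin(np.radians(a)); Rt=np.array([[c,n,0],[n,-c,0],[0,0,-1]])
print('t',s['time_s'],'pos',s['eef_pos'].round(1),'ang',a0.round(2),'tilt',R[:2,2].round(4),'grip',round(85.4*s['grip_width'],1),'F',s['force'].round(1),'M',s['wrist_torque'].round(2),'q',s['joint_pos'].round(2))
print('rz total',round((a0-a)/6,2),'shift total (units)',(Rt.T@d/25).round(2))
E
python3 go.py 549.5 -197.3 180 71.8
```

```text
t 0.1 pos [160.3 577.7 252.3] ang 74.48 tilt [-0.0006 -0.0016] grip 85.2 F [-0.5  0.3  0.3] M [ 0.02 -0.03 -0.02] q [ 1.21  0.13  1.49  0.    1.52 -0.09]
rz total 0.45 shift total (units) [-24.59  24.47   2.89]
```

Request:
move_arm(
  rows=[
    {"rz": 0.45,"gripper": 40},
    {"dx": -1,"dy": 1},
    {"dx": -1,"dy": 1},
    {"dx": -1,"dy": 1},
    {"dx": -1,"dy": 1},
    {"dx": -1,"dy": 1},
    {"dx": -1,"dy": 1},
    {"dx": -1,"dy": 1},
    {"dx": -1,"dy": 1},
    {"dx": -1,"dy": 1},
    {"dx": -1,"dy": 1},
    {"dx": -1,"dy": 1},
    {"dx": -1,"dy": 1},
    {"dx": -1,"dy": 1},
    {"dx": -1,"dy": 1},
    {"dx": -1,"dy": 1},
    {"dx": -1,"dy": 1},
    {"dx": -1,"dy": 1},
    {"dx": -1,"dy": 1},
    {"dx": -1,"dy": 1},
  ],
)

```text
invalid input at $.rows[0]: expected keys gripper, dx, dy, dz, rx, ry, rz
```

```bash
python3 go.py 549.5 -197.3 150 71.8
```

```text
t 0.1 pos [160.3 577.7 252.3] ang 74.48 tilt [-0.0006 -0.0016] grip 85.2 F [-0.5  0.3  0.3] M [ 0.02 -0.03 -0.02] q [ 1.21  0.13  1.49  0.    1.52 -0.09]
rz total 0.45 shift total (units) [-24.59  24.47   4.09]
```

All keys are required.

Request:
move_arm(
  rows=[
    {"gripper": 40,"dx": 0,"dy": 0,"dz": 0,"rx": 0,"ry": 0,"rz": 0.45},
    {"gripper": 40,"dx": -1,"dy": 1,"dz": 0,"rx": 0,"ry": 0,"rz": 0},
    {"gripper": 40,"dx": -1,"dy": 1,"dz": 0,"rx": 0,"ry": 0,"rz": 0},
    {"gripper": 40,"dx": -1,"dy": 1,"dz": 0,"rx": 0,"ry": 0,"rz": 0},
    {"gripper": 40,"dx": -1,"dy": 1,"dz": 0,"rx": 0,"ry": 0,"rz": 0},
    {"gripper": 40,"dx": -1,"dy": 1,"dz": 0,"rx": 0,"ry": 0,"rz": 0},
    {"gripper": 40,"dx": -1,"dy": 1,"dz": 0,"rx": 0,"ry": 0,"rz": 0},
    {"gripper": 40,"dx": -1,"dy": 1,"dz": 0,"rx": 0,"ry": 0,"rz": 0},
    {"gripper": 40,"dx": -1,"dy": 1,"dz": 0,"rx": 0,"ry": 0,"rz": 0},
    {"gripper": 40,"dx": -1,"dy": 1,"dz": 0,"rx": 0,"ry": 0,"rz": 0},
    {"gripper": 40,"dx": -1,"dy": 1,"dz": 0,"rx": 0,"ry": 0,"rz": 0},
    {"gripper": 40,"dx": -1,"dy": 1,"dz": 0,"rx": 0,"ry": 0,"rz": 0},
    {"gripper": 40,"dx": -1,"dy": 1,"dz": 0,"rx": 0,"ry": 0,"rz": 0},
    {"gripper": 40,"dx": -1,"dy": 1,"dz": 0,"rx": 0,"ry": 0,"rz": 0},
    {"gripper": 40,"dx": -1,"dy": 1,"dz": 0,"rx": 0,"ry": 0,"rz": 0},
    {"gripper": 40,"dx": -1,"dy": 1,"dz": 0,"rx": 0,"ry": 0,"rz": 0},
    {"gripper": 40,"dx": -1,"dy": 1,"dz": 0,"rx": 0,"ry": 0,"rz": 0},
    {"gripper": 40,"dx": -1,"dy": 1,"dz": 0,"rx": 0,"ry": 0,"rz": 0},
    {"gripper": 40,"dx": -1,"dy": 1,"dz": 0,"rx": 0,"ry": 0,"rz": 0},
    {"gripper": 40,"dx": -1,"dy": 1,"dz": 0,"rx": 0,"ry": 0,"rz": 0},
  ],
)

```text
time_s: 2.6
eef_pos: [463.4, -22.6, 252.9]
tool_rot: [[0.313, 0.95, -0.001], [0.95, -0.313, 0.0], [-0.0, -0.001, -1.0]]
force: [0.5, 0.1, 0.1]
grip_width: 0.47
```

```bash
python3 go.py 549.5 -197.3 150 71.8
```

```text
t 2.6 pos [463.4 -22.6 252.9] ang 71.78 tilt [-0.0006  0.0001] grip 40.1 F [0.5 0.1 0.1] M [-0.   -0.01 -0.02] q [-0.16 -0.25  1.85  0.    1.54 -1.41]
rz total -0.0 shift total (units) [-5.56  5.46  4.12]
```

Request:
move_arm(
  rows=[
    {"gripper": 40,"dx": -0.93,"dy": 0.91,"dz": 0.6,"rx": 0,"ry": 0,"rz": 0},
    {"gripper": 40,"dx": -0.93,"dy": 0.91,"dz": 0.6,"rx": 0,"ry": 0,"rz": 0},
    {"gripper": 40,"dx": -0.93,"dy": 0.91,"dz": 0.6,"rx": 0,"ry": 0,"rz": 0},
    {"gripper": 40,"dx": -0.93,"dy": 0.91,"dz": 0.6,"rx": 0,"ry": 0,"rz": 0},
    {"gripper": 40,"dx": -0.93,"dy": 0.91,"dz": 0.6,"rx": 0,"ry": 0,"rz": 0},
    {"gripper": 40,"dx": -0.91,"dy": 0.91,"dz": 0.6,"rx": 0,"ry": 0,"rz": 0},
    {"gripper": 40,"dx": 0,"dy": 0,"dz": 0.5,"rx": 0,"ry": 0,"rz": 0},
    {"gripper": 40,"dx": 0,"dy": 0,"dz": 0,"rx": 0,"ry": 0,"rz": 0},
  ],
)

```text
time_s: 3.6
eef_pos: [548.0, -195.3, 148.9]
tool_rot: [[0.313, 0.95, -0.003], [0.95, -0.313, 0.002], [0.001, -0.004, -1.0]]
force: [-0.4, 0.2, -1.2]
grip_width: 0.47
```

```bash
python3 go.py 549.5 -197.3 77 71.8; python3 - <<'E'
from h import *
c=manip.capture('side'); cv2.imwrite('pics/s1.png',cv2.resize(c['image'][200:350,240:440],None,fx=4,fy=4))
E
```

```text
t 3.6 pos [ 548.  -195.3  148.9] ang 71.77 tilt [-0.0034  0.0019] grip 40.1 F [-0.4  0.2 -1.2] M [0.07 0.04 0.03] q [-0.43  0.16  1.65  0.    1.34 -1.68]
rz total -0.01 shift total (units) [-0.06  0.08  2.87]
```

View pics/s1.png

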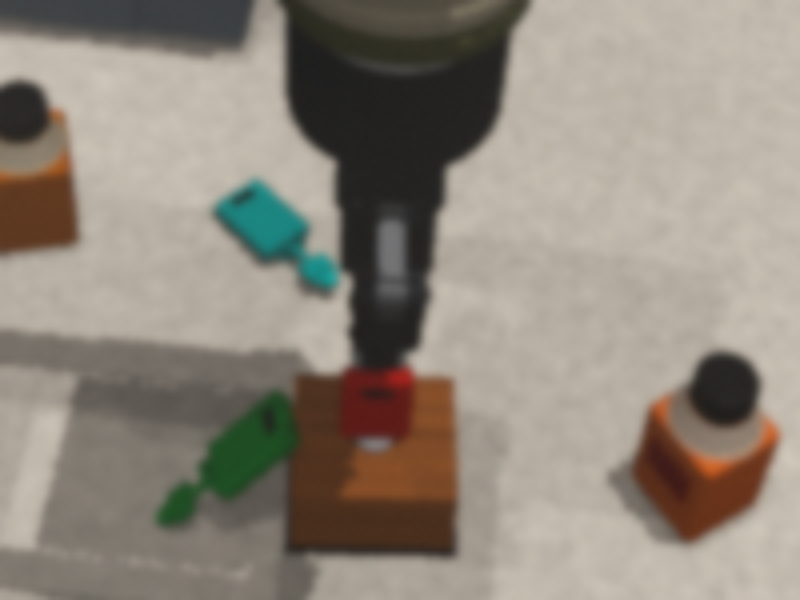

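The side view shows the gripper aligned above the red head (378,400 in the crop), with the bottles well clear and the look-alike keys lying on the desk. Now I descend.

Request:
move_arm(
  rows=[
    {"gripper": 40,"dx": 0,"dy": 0,"dz": 0.8,"rx": 0,"ry": 0,"rz": 0},
    {"gripper": 40,"dx": 0,"dy": 0,"dz": 0.8,"rx": 0,"ry": 0,"rz": 0},
    {"gripper": 40,"dx": 0,"dy": 0,"dz": 0.8,"rx": 0,"ry": 0,"rz": 0},
    {"gripper": 40,"dx": 0,"dy": 0,"dz": 0.45,"rx": 0,"ry": 0,"rz": 0},
    {"gripper": 40,"dx": 0,"dy": 0,"dz": 0,"rx": 0,"ry": 0,"rz": 0},
    {"gripper": 40,"dx": 0,"dy": 0,"dz": 0,"rx": 0,"ry": 0,"rz": 0},
  ],
)

```text
time_s: 4.4
eef_pos: [549.9, -196.5, 80.1]
tool_rot: [[0.313, 0.95, 0.001], [0.95, -0.313, -0.0], [-0.0, 0.001, -1.0]]
force: [1.0, 0.0, 0.9]
grip_width: 0.47
```

```bash
python3 go.py 549.5 -197.3 77 71.8
```

```text
t 4.4 pos [ 549.9 -196.5   80.1] ang 71.78 tilt [ 0.0009 -0.0004] grip 40.1 F [1.  0.  0.9] M [-0.    0.01 -0.02] q [-0.43  0.23  1.7  -0.    1.21 -1.68]
rz total -0.0 shift total (units) [-0.04 -0.    0.12]
```

Request:
move_arm(
  rows=[
    {"gripper": 0,"dx": 0,"dy": 0,"dz": 0.1,"rx": 0,"ry": 0,"rz": 0},
    {"gripper": 0,"dx": 0,"dy": 0,"dz": 0,"rx": 0,"ry": 0,"rz": 0},
    {"gripper": 0,"dx": 0,"dy": 0,"dz": 0,"rx": 0,"ry": 0,"rz": 0},
    {"gripper": 0,"dx": 0,"dy": 0,"dz": 0,"rx": 0,"ry": 0,"rz": 0},
    {"gripper": 0,"dx": 0,"dy": 0,"dz": 0,"rx": 0,"ry": 0,"rz": 0},
    {"gripper": 0,"dx": 0,"dy": 0,"dz": 0,"rx": 0,"ry": 0,"rz": 0},
  ],
  squeeze=80,
)

```text
time_s: 5.15
eef_pos: [549.4, -197.8, 77.7]
tool_rot: [[0.313, 0.95, 0.0], [0.95, -0.313, -0.003], [-0.002, 0.001, -1.0]]
force: [-2.4, -6.3, 0.4]
grip_width: 0.103
```

```bash
python3 go.py 549.5 -197.3 200 71.8
```

```text
t 5.15 pos [ 549.4 -197.8   77.7] ang 71.76 tilt [ 0.0003 -0.0026] grip 8.8 F [-2.4 -6.3  0.4] M [-1.17  0.34  0.  ] q [-0.43  0.24  1.7  -0.    1.2  -1.68]
rz total -0.01 shift total (units) [ 0.02 -0.   -4.89]
```

Request:
move_arm(
  rows=[
    {"gripper": 0,"dx": -0.05,"dy": 0,"dz": 0,"rx": 0,"ry": 0,"rz": 0},
    {"gripper": 0,"dx": 0,"dy": 0,"dz": -0.3,"rx": 0,"ry": 0,"rz": 0},
    {"gripper": 0,"dx": 0,"dy": 0,"dz": -0.6,"rx": 0,"ry": 0,"rz": 0},
    {"gripper": 0,"dx": 0,"dy": 0,"dz": -1,"rx": 0,"ry": 0,"rz": 0},
    {"gripper": 0,"dx": 0,"dy": 0,"dz": -1,"rx": 0,"ry": 0,"rz": 0},
    {"gripper": 0,"dx": 0,"dy": 0,"dz": -1,"rx": 0,"ry": 0,"rz": 0},
    {"gripper": 0,"dx": 0,"dy": 0,"dz": -1,"rx": 0,"ry": 0,"rz": 0},
    {"gripper": 0,"dx": 0,"dy": 0,"dz": 0,"rx": 0,"ry": 0,"rz": 0},
    {"gripper": 0,"dx": 0,"dy": 0,"dz": 0,"rx": 0,"ry": 0,"rz": 0},
  ],
)

```text
time_s: 6.28
eef_pos: [548.7, -197.0, 198.7]
tool_rot: [[0.312, 0.95, -0.001], [0.95, -0.312, 0.001], [0.0, -0.001, -1.0]]
force: [0.3, -0.8, -0.8]
grip_width: 0.104
```

```bash
python3 go.py 532.3 210.7 200 65.2; python3 - <<'E'
from h import *
import pickle
c={n:manip.capture(n) for n in('side','top')}; pickle.dump((c,manip.state()),open('c1.pkl','wb'))
s=c['side'];p=manip.state()['eef_pos'];u,v=proj(s,p).astype(int);print(u,v)
cv2.imwrite('pics/s2.png',cv2.resize(s['image'][v-30:v+60,u-60:u+60],None,fx=6,fy=6,interpolation=2))
E
```

```text
t 6.275 pos [ 548.7 -197.   198.7] ang 71.8 tilt [-0.0008  0.0007] grip 8.9 F [ 0.3 -0.8 -0.8] M [-0.04 -0.06  0.01] q [-0.43  0.12  1.6   0.    1.42 -1.69]
rz total 1.1 shift total (units) [14.53 -7.44 -0.05]
336 251
```

View pics/s2.png

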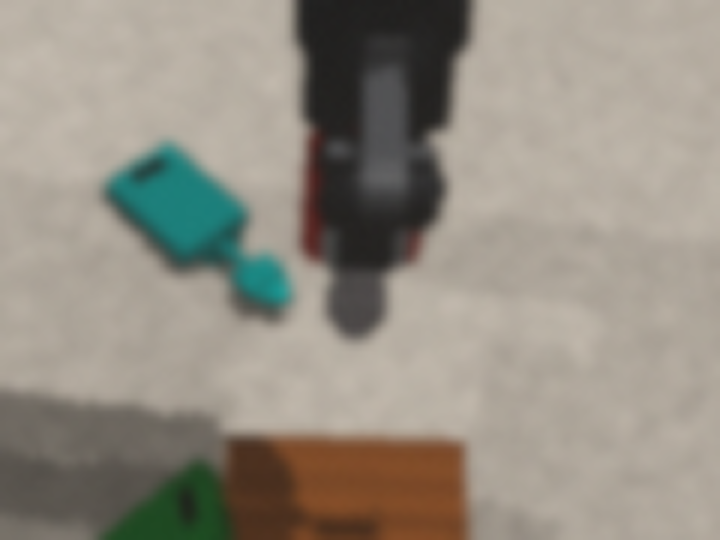

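```bash
python3 - <<'E'
from h import *
import pickle
c,st=pickle.load(open('c1.pkl','rb')); s=c['side']; p=st['eef_pos']; R=st['tool_rot']
u0,v0=276,221
for d in(7.7-22,7.7,29.7,32.7,44.7,54.7,64.7):
    print(d,((proj(s,p+R[:,2]*d)-[u0,v0]+.5)*6).round(1),(proj(s,p+R[:,2]*d+R[:,1])-proj(s,p+R[:,2]*d)).round(2)*6)
g=s['image'].astype(int)
for v in range(258,280): # dark blob row profile
    r=g[v,325:350].sum(1); print(v,(v-v0)*6,r.tolist())
E
```

```text
-14.3 [367.  148.5] [4.14 0.12]
7.7 [363.1 205.2] [4.02 0.12]
29.7 [359.4 259.4] [3.96 0.12]
32.7 [358.9 266.6] [3.96 0.12]
44.7 [356.9 294.9] [3.9  0.06]
54.7 [355.3 318. ] [3.84 0.06]
64.7 [353.8 340.6] [3.84 0.06]
258 222 [414, 299, 193, 152, 142, 136, 123, 113, 107, 108, 106, 108, 112, 109, 110, 115, 114, 123, 126, 123, 129, 178, 261, 359, 441]
259 228 [405, 292, 193, 159, 164, 172, 159, 135, 111, 105, 106, 102, 108, 108, 108, 112, 127, 151, 160, 157, 180, 255, 353, 428, 475]
260 234 [397, 279, 184, 167, 182, 197, 182, 146, 115, 106, 105, 103, 105, 107, 107, 115, 140, 173, 189, 187, 225, 327, 418, 468, 488]
261 240 [394, 280, 188, 169, 189, 203, 187, 144, 114, 108, 105, 106, 107, 107, 105, 117, 148, 184, 199, 204, 258, 360, 445, 482, 491]
262 246 [410, 310, 212, 181, 195, 206, 185, 144, 115, 106, 104, 102, 105, 106, 106, 117, 149, 186, 202, 216, 287, 391, 461, 491, 495]
263 252 [444, 372, 280, 225, 221, 216, 188, 144, 113, 107, 105, 107, 104, 106, 109, 116, 154, 194, 214, 244, 325, 421, 475, 491, 491]
264 258 [475, 436, 373, 327, 296, 256, 200, 149, 119, 113, 114, 112, 111, 111, 
[... 1364 characters left out ...]
 526, 524, 526, 527, 524, 526]
275 324 [530, 532, 532, 525, 511, 475, 406, 311, 245, 228, 227, 235, 267, 335, 422, 484, 514, 521, 521, 520, 519, 521, 522, 522, 524]
276 330 [534, 535, 536, 531, 525, 510, 464, 385, 313, 275, 271, 290, 347, 422, 483, 514, 521, 521, 520, 518, 518, 521, 524, 520, 521]
277 336 [527, 528, 531, 531, 527, 523, 502, 458, 407, 376, 368, 391, 434, 484, 517, 525, 520, 518, 518, 518, 519, 522, 523, 524, 523]
278 342 [519, 521, 522, 526, 527, 527, 521, 505, 484, 468, 465, 478, 497, 518, 527, 526, 520, 517, 518, 519, 519, 523, 525, 526, 525]
279 348 [517, 517, 517, 524, 530, 527, 524, 520, 515, 510, 510, 518, 525, 528, 531, 527, 521, 517, 514, 518, 526, 530, 533, 528, 532]
```

The key is lifted and held upright. The blade blob at (356,305) in the crop lies on the tool axis to within about 0.2 mm. Next I carry it over the lock.

Request:
move_arm(
  rows=[
    {"gripper": 0,"dx": 0,"dy": 0,"dz": 0,"rx": 0,"ry": 0,"rz": 0.54},
    {"gripper": 0,"dx": 0,"dy": 0,"dz": 0,"rx": 0,"ry": 0,"rz": 0.54},
    {"gripper": 0,"dx": 0.5,"dy": -0.25,"dz": -0.1,"rx": 0,"ry": 0,"rz": 0},
    {"gripper": 0,"dx": 1,"dy": -0.51,"dz": 0,"rx": 0,"ry": 0,"rz": 0},
    {"gripper": 0,"dx": 1,"dy": -0.51,"dz": 0,"rx": 0,"ry": 0,"rz": 0},
    {"gripper": 0,"dx": 1,"dy": -0.51,"dz": 0,"rx": 0,"ry": 0,"rz": 0},
    {"gripper": 0,"dx": 1,"dy": -0.51,"dz": 0,"rx": 0,"ry": 0,"rz": 0},
    {"gripper": 0,"dx": 1,"dy": -0.51,"dz": 0,"rx": 0,"ry": 0,"rz": 0},
    {"gripper": 0,"dx": 1,"dy": -0.51,"dz": 0,"rx": 0,"ry": 0,"rz": 0},
    {"gripper": 0,"dx": 1,"dy": -0.51,"dz": 0,"rx": 0,"ry": 0,"rz": 0},
    {"gripper": 0,"dx": 1,"dy": -0.51,"dz": 0,"rx": 0,"ry": 0,"rz": 0},
    {"gripper": 0,"dx": 1,"dy": -0.51,"dz": 0,"rx": 0,"ry": 0,"rz": 0},
    {"gripper": 0,"dx": 1,"dy": -0.51,"dz": 0,"rx": 0,"ry": 0,"rz": 0},
    {"gripper": 0,"dx": 1,"dy": -0.51,"dz": 0,"rx": 0,"ry": 0,"rz": 0},
    {"gripper": 0,"dx": 1,"dy": -0.51,"dz": 0,"rx": 0,"ry": 0,"rz": 0},
    {"gripper": 0,"dx": 1,"dy": -0.51,"dz": 0,"rx": 0,"ry": 0,"rz": 0},
    {"gripper": 0,"dx": 1,"dy": -0.51,"dz": 0,"rx": 0,"ry": 0,"rz": 0},
    {"gripper": 0,"dx": 0,"dy": 0,"dz": 0,"rx": 0,"ry": 0,"rz": 0},
    {"gripper": 0,"dx": 0,"dy": 0,"dz": 0,"rx": 0,"ry": 0,"rz": 0},
    {"gripper": 0,"dx": 0,"dy": 0,"dz": 0,"rx": 0,"ry": 0,"rz": 0},
  ],
)

```text
time_s: 8.88
eef_pos: [532.5, 208.5, 201.9]
tool_rot: [[0.418, 0.908, -0.0], [0.908, -0.418, -0.0], [-0.0, -0.0, -1.0]]
force: [0.1, -0.9, -0.8]
grip_width: 0.107
```

```bash
python3 go.py 532.1 210.7 177 65.3
```

```text
t 8.875 pos [532.5 208.5 201.9] ang 65.29 tilt [-0.0003 -0.0003] grip 9.2 F [ 0.1 -0.9 -0.8] M [-0.01  0.02 -0.01] q [ 0.28  0.08  1.63 -0.    1.43 -0.86]
rz total -0.0 shift total (units) [ 0.08 -0.05  0.99]
```

Request:
move_arm(
  rows=[
    {"gripper": 0,"dx": 0.08,"dy": -0.05,"dz": 0.5,"rx": 0,"ry": 0,"rz": 0},
    {"gripper": 0,"dx": 0,"dy": 0,"dz": 0.5,"rx": 0,"ry": 0,"rz": 0},
    {"gripper": 0,"dx": 0,"dy": 0,"dz": 0,"rx": 0,"ry": 0,"rz": 0},
    {"gripper": 0,"dx": 0,"dy": 0,"dz": 0,"rx": 0,"ry": 0,"rz": 0},
  ],
)

```text
time_s: 9.38
eef_pos: [532.2, 211.3, 176.8]
tool_rot: [[0.418, 0.908, -0.001], [0.908, -0.418, -0.0], [-0.0, -0.0, -1.0]]
force: [0.6, -1.3, -1.0]
grip_width: 0.108
```

```bash
python3 go.py 532.1 210.7 165 65.3; python3 - <<'E'
from h import *
c={n:manip.capture(n) for n in('side','top')};st=manip.state();p=st['eef_pos'];R=st['tool_rot'];s=c['side']
im=cv2.resize(s['image'][110:170,225:315],None,fx=8,fy=8,interpolation=2)
def pt(q,col):
    u,v=(proj(s,q)-[225,110]+.5)*8; cv2.circle(im,(int(u),int(v)),3,col,-1)
for d in(44.7,54.7,64.7): pt(p+R[:,2]*d,(0,255,0))
pt(np.array([532.1,210.7,104]),(0,0,255))
cv2.imwrite('pics/s3.png',im)
E
```

```text
t 9.375 pos [532.2 211.3 176.8] ang 65.3 tilt [-0.0005 -0.0001] grip 9.2 F [ 0.6 -1.3 -1. ] M [ 0.04 -0.06 -0.01] q [ 0.29  0.11  1.66  0.    1.38 -0.85]
rz total -0.0 shift total (units) [-0.02  0.01  0.47]
```

View pics/s3.png

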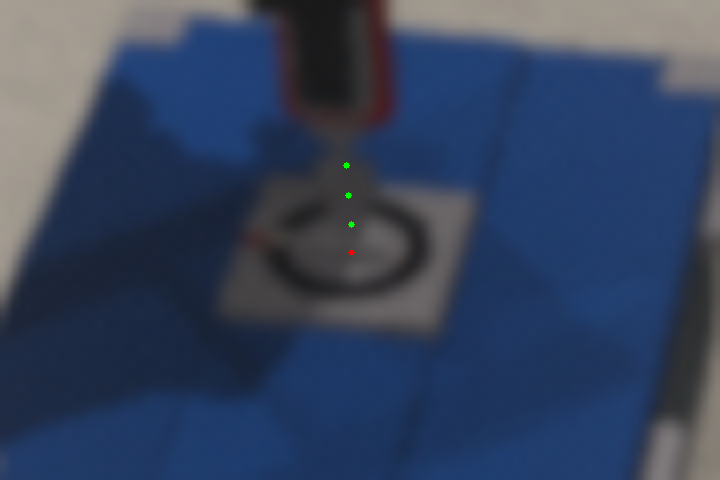

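The side view shows the blade (350,195) directly over the dial centre (350,250), with the predicted axis points on the blade. I start inserting, checking the force as I go.

Request:
move_arm(
  rows=[
    {"gripper": 0,"dx": -0.02,"dy": 0.01,"dz": 0.2,"rx": 0,"ry": 0,"rz": 0},
    {"gripper": 0,"dx": 0,"dy": 0,"dz": 0.1,"rx": 0,"ry": 0,"rz": 0},
    {"gripper": 0,"dx": 0,"dy": 0,"dz": 0.1,"rx": 0,"ry": 0,"rz": 0},
    {"gripper": 0,"dx": 0,"dy": 0,"dz": 0.1,"rx": 0,"ry": 0,"rz": 0},
    {"gripper": 0,"dx": 0,"dy": 0,"dz": 0.1,"rx": 0,"ry": 0,"rz": 0},
    {"gripper": 0,"dx": 0,"dy": 0,"dz": 0,"rx": 0,"ry": 0,"rz": 0},
    {"gripper": 0,"dx": 0,"dy": 0,"dz": 0,"rx": 0,"ry": 0,"rz": 0},
  ],
)

```text
time_s: 10.35
eef_pos: [532.4, 210.9, 162.1]
tool_rot: [[0.418, 0.909, 0.0], [0.909, -0.418, 0.0], [0.0, 0.0, -1.0]]
force: [0.0, -0.1, -0.7]
grip_width: 0.107
```

```bash
python3 go.py 532.1 210.7 153.7 65.3
```

```text
t 10.35 pos [532.4 210.9 162.1] ang 65.3 tilt [0.0001 0.0001] grip 9.1 F [ 0.  -0.1 -0.7] M [0.01 0.01 0.02] q [ 0.29  0.12  1.67  0.    1.35 -0.85]
rz total 0.0 shift total (units) [-0.01 -0.01  0.34]
```

Request:
move_arm(
  rows=[
    {"gripper": 0,"dx": 0,"dy": 0,"dz": 0.08,"rx": 0,"ry": 0,"rz": 0},
    {"gripper": 0,"dx": 0,"dy": 0,"dz": 0.08,"rx": 0,"ry": 0,"rz": 0},
    {"gripper": 0,"dx": 0,"dy": 0,"dz": 0.08,"rx": 0,"ry": 0,"rz": 0},
    {"gripper": 0,"dx": 0,"dy": 0,"dz": 0.08,"rx": 0,"ry": 0,"rz": 0},
    {"gripper": 0,"dx": 0,"dy": 0,"dz": 0,"rx": 0,"ry": 0,"rz": 0},
    {"gripper": 0,"dx": 0,"dy": 0,"dz": 0,"rx": 0,"ry": 0,"rz": 0},
  ],
)

```text
time_s: 11.1
eef_pos: [532.4, 210.9, 154.1]
tool_rot: [[0.418, 0.909, 0.0], [0.909, -0.418, 0.0], [0.0, 0.0, -1.0]]
force: [-0.0, -0.5, -1.7]
grip_width: 0.107
```

```bash
python3 go.py 532.1 210.7 137 65.3
```

```text
t 11.1 pos [532.4 210.9 154.1] ang 65.3 tilt [0.0001 0.    ] grip 9.1 F [-0.  -0.5 -1.7] M [ 0.02  0.02 -0.01] q [ 0.29  0.12  1.68  0.    1.34 -0.85]
rz total 0.0 shift total (units) [-0.01 -0.01  0.68]
```

Request:
move_arm(
  rows=[
    {"gripper": 0,"dx": 0,"dy": 0,"dz": 0.06,"rx": 0,"ry": 0,"rz": 0.3},
    {"gripper": 0,"dx": 0,"dy": 0,"dz": 0.06,"rx": 0,"ry": 0,"rz": -0.6},
    {"gripper": 0,"dx": 0,"dy": 0,"dz": 0.06,"rx": 0,"ry": 0,"rz": 0.6},
    {"gripper": 0,"dx": 0,"dy": 0,"dz": 0.06,"rx": 0,"ry": 0,"rz": -0.6},
    {"gripper": 0,"dx": 0,"dy": 0,"dz": 0.06,"rx": 0,"ry": 0,"rz": 0.6},
    {"gripper": 0,"dx": 0,"dy": 0,"dz": 0.06,"rx": 0,"ry": 0,"rz": -0.6},
    {"gripper": 0,"dx": 0,"dy": 0,"dz": 0,"rx": 0,"ry": 0,"rz": 0.6},
    {"gripper": 0,"dx": 0,"dy": 0,"dz": 0,"rx": 0,"ry": 0,"rz": -0.3},
  ],
)

```text
time_s: 12.1
eef_pos: [532.0, 211.1, 145.0]
tool_rot: [[0.417, 0.909, -0.001], [0.909, -0.417, 0.0], [-0.0, -0.001, -1.0]]
force: [-2.3, 1.3, -0.3]
grip_width: 0.105
```

```bash
python3 go.py 532.1 210.7 137 65.3
```

```text
t 12.1 pos [532.  211.1 145. ] ang 65.35 tilt [-0.0007  0.0002] grip 8.9 F [-2.3  1.3 -0.3] M [0.13 0.46 0.06] q [ 0.29  0.13  1.69  0.    1.32 -0.85]
rz total 0.01 shift total (units) [-0.01  0.01  0.32]
```

Request:
move_arm(
  rows=[
    {"gripper": 0,"dx": 0,"dy": 0,"dz": 0.06,"rx": 0,"ry": 0,"rz": 0.3},
    {"gripper": 0,"dx": 0,"dy": 0,"dz": 0.06,"rx": 0,"ry": 0,"rz": -0.6},
    {"gripper": 0,"dx": 0,"dy": 0,"dz": 0.06,"rx": 0,"ry": 0,"rz": 0.6},
    {"gripper": 0,"dx": 0,"dy": 0,"dz": 0.06,"rx": 0,"ry": 0,"rz": -0.6},
    {"gripper": 0,"dx": 0,"dy": 0,"dz": 0.06,"rx": 0,"ry": 0,"rz": 0.6},
    {"gripper": 0,"dx": 0,"dy": 0,"dz": 0.04,"rx": 0,"ry": 0,"rz": -0.6},
    {"gripper": 0,"dx": 0,"dy": 0,"dz": 0,"rx": 0,"ry": 0,"rz": 0.3},
    {"gripper": 0,"dx": 0,"dy": 0,"dz": 0,"rx": 0,"ry": 0,"rz": 0},
  ],
)

```text
time_s: 13.1
eef_pos: [532.7, 210.8, 136.6]
tool_rot: [[0.42, 0.908, 0.001], [0.908, -0.42, 0.0], [0.0, 0.001, -1.0]]
force: [1.0, 0.8, -0.0]
grip_width: 0.106
```

```bash
python3 go.py 532.1 210.7 137 65.3; python3 - <<'E'
from h import *
s=manip.capture('side')
cv2.imwrite('pics/s4.png',cv2.resize(s['image'][110:170,225:315],None,fx=8,fy=8,interpolation=2))
E
```

```text
t 13.1 pos [532.7 210.8 136.6] ang 65.16 tilt [0.0007 0.    ] grip 9.1 F [ 1.   0.8 -0. ] M [ 0.06 -0.17  0.02] q [ 0.29  0.14  1.69 -0.    1.31 -0.85]
rz total -0.02 shift total (units) [-0.01 -0.02 -0.02]
```

View pics/s4.png

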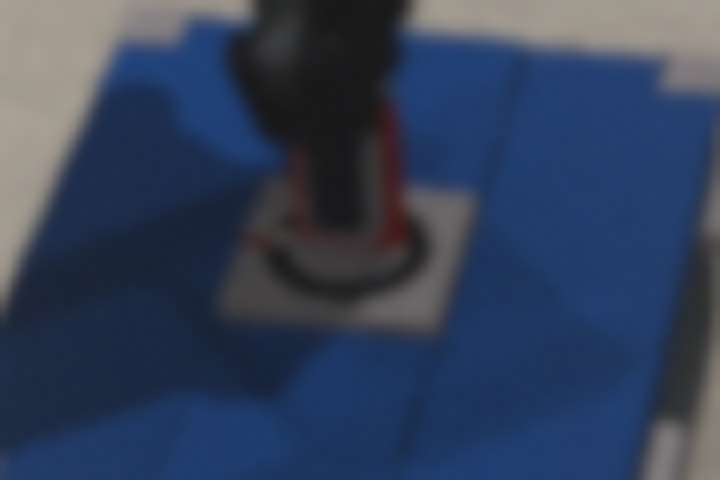

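The side view shows the red head's bottom at about (350,240), next to the dial, so the key is nearly seated. A small extra push should confirm the collar contact.

Request:
move_arm(
  rows=[
    {"gripper": 0,"dx": 0,"dy": 0,"dz": 0.06,"rx": 0,"ry": 0,"rz": 0.3},
    {"gripper": 0,"dx": 0,"dy": 0,"dz": 0.06,"rx": 0,"ry": 0,"rz": -0.6},
    {"gripper": 0,"dx": 0,"dy": 0,"dz": 0,"rx": 0,"ry": 0,"rz": 0.3},
    {"gripper": 0,"dx": 0,"dy": 0,"dz": 0,"rx": 0,"ry": 0,"rz": 0},
  ],
)

```text
time_s: 13.65
eef_pos: [533.1, 211.0, 136.3]
tool_rot: [[0.419, 0.908, 0.002], [0.908, -0.419, 0.0], [0.001, 0.002, -1.0]]
force: [-7.1, -3.4, 18.5]
grip_width: 0.103
```

```bash
python3 go.py 532.1 210.7 137 65.3
```

```text
t 13.65 pos [533.1 211.  136.3] ang 65.2 tilt [0.002  0.0003] grip 8.8 F [-7.1 -3.4 18.5] M [-0.41  1.39 -0.01] q [ 0.29  0.14  1.69 -0.    1.3  -0.85]
rz total -0.02 shift total (units) [-0.03 -0.03 -0.03]
```

The collar is down: 18 N axial, and it stopped at the predicted height. I ease the push slightly and turn clockwise.

Request:
move_arm(
  rows=[
    {"gripper": 0,"dx": 0,"dy": 0,"dz": -0.04,"rx": 0,"ry": 0,"rz": 0},
    {"gripper": 0,"dx": 0,"dy": 0,"dz": 0,"rx": 0,"ry": 0,"rz": 0.8},
    {"gripper": 0,"dx": 0,"dy": 0,"dz": 0,"rx": 0,"ry": 0,"rz": 0.8},
    {"gripper": 0,"dx": 0,"dy": 0,"dz": 0,"rx": 0,"ry": 0,"rz": 0.8},
    {"gripper": 0,"dx": 0,"dy": 0,"dz": 0,"rx": 0,"ry": 0,"rz": 0.8},
    {"gripper": 0,"dx": 0,"dy": 0,"dz": 0,"rx": 0,"ry": 0,"rz": 0.8},
    {"gripper": 0,"dx": 0,"dy": 0,"dz": 0,"rx": 0,"ry": 0,"rz": 0},
  ],
)

```text
time_s: 14.52
eef_pos: [533.1, 210.2, 136.3]
tool_rot: [[0.753, 0.658, 0.002], [0.658, -0.753, -0.001], [0.001, 0.002, -1.0]]
force: [-3.7, -4.0, 11.9]
grip_width: 0.106
```

```bash
python3 go.py 532.1 210.7 136.5 -30
```

```text
t 14.525 pos [533.1 210.2 136.3] ang 41.14 tilt [ 0.0018 -0.001 ] grip 9.1 F [-3.7 -4.  11.9] M [-0.87  0.68  0.07] q [ 0.29  0.14  1.69 -0.    1.3  -0.43]
rz total 11.86 shift total (units) [-0.04  0.   -0.01]
```

Request:
move_arm(
  rows=[
    {"gripper": 0,"dx": 0,"dy": 0,"dz": 0,"rx": 0,"ry": 0,"rz": 0.8},
    {"gripper": 0,"dx": 0,"dy": 0,"dz": 0,"rx": 0,"ry": 0,"rz": 0.8},
    {"gripper": 0,"dx": 0,"dy": 0,"dz": 0,"rx": 0,"ry": 0,"rz": 0.8},
    {"gripper": 0,"dx": 0,"dy": 0,"dz": 0,"rx": 0,"ry": 0,"rz": 0.8},
    {"gripper": 0,"dx": 0,"dy": 0,"dz": 0,"rx": 0,"ry": 0,"rz": 0.8},
    {"gripper": 0,"dx": 0,"dy": 0,"dz": 0,"rx": 0,"ry": 0,"rz": 0.8},
    {"gripper": 0,"dx": 0,"dy": 0,"dz": 0,"rx": 0,"ry": 0,"rz": 0.8},
    {"gripper": 0,"dx": 0,"dy": 0,"dz": 0,"rx": 0,"ry": 0,"rz": 0.8},
    {"gripper": 0,"dx": 0,"dy": 0,"dz": 0,"rx": 0,"ry": 0,"rz": 0.8},
    {"gripper": 0,"dx": 0,"dy": 0,"dz": 0,"rx": 0,"ry": 0,"rz": 0.8},
    {"gripper": 0,"dx": 0,"dy": 0,"dz": 0,"rx": 0,"ry": 0,"rz": 0.8},
    {"gripper": 0,"dx": 0,"dy": 0,"dz": 0,"rx": 0,"ry": 0,"rz": 0.8},
    {"gripper": 0,"dx": 0,"dy": 0,"dz": 0,"rx": 0,"ry": 0,"rz": 0.8},
    {"gripper": 0,"dx": 0,"dy": 0,"dz": 0,"rx": 0,"ry": 0,"rz": 0},
  ],
)

```text
time_s: 16.27
eef_pos: [531.7, 209.3, 136.3]
tool_rot: [[0.932, -0.363, -0.002], [-0.363, -0.932, -0.003], [-0.0, 0.003, -1.0]]
force: [-12.1, -9.9, 19.5]
grip_width: 0.109
```

```bash
python3 go.py 532.1 210.7 136.5 -30
```

```text
t 16.275 pos [531.7 209.3 136.3] ang -21.26 tilt [-0.0017 -0.003 ] grip 9.3 F [-12.1  -9.9  19.5] M [-1.84  2.3   0.07] q [ 0.29  0.14  1.69 -0.    1.31  0.66]
rz total 1.46 shift total (units) [-0.02 -0.06 -0.01]
```

Request:
move_arm(
  rows=[
    {"gripper": 0,"dx": 0,"dy": 0,"dz": 0,"rx": 0,"ry": 0,"rz": 0.5},
    {"gripper": 0,"dx": 0,"dy": 0,"dz": 0,"rx": 0,"ry": 0,"rz": 0.5},
    {"gripper": 0,"dx": 0,"dy": 0,"dz": 0,"rx": 0,"ry": 0,"rz": 0.5},
    {"gripper": 0,"dx": 0,"dy": 0,"dz": 0,"rx": 0,"ry": 0,"rz": 0},
    {"gripper": 0,"dx": 0,"dy": 0,"dz": 0,"rx": 0,"ry": 0,"rz": 0},
  ],
)

```text
time_s: 16.9
eef_pos: [531.6, 209.4, 136.3]
tool_rot: [[0.864, -0.503, -0.002], [-0.503, -0.864, -0.003], [-0.0, 0.004, -1.0]]
force: [-11.9, -9.1, 20.4]
grip_width: 0.106
```

```bash
python3 go.py 532.1 210.7 136.5 -34; python3 - <<'E'
from h import *
s=manip.capture('side');t=manip.capture('top')
u,v=proj(t,[532,211,104]).astype(int)
f=lambda im,x,y:cv2.resize(im[y:y+50,x:x+50],None,fx=8,fy=8,interpolation=2)
cv2.imwrite('pics/s5.png',np.hstack([f(s['image'],243,118),f(t['image'],u-25,v-25)]))
E
```

```text
t 16.9 pos [531.6 209.4 136.3] ang -30.19 tilt [-0.002  -0.0029] grip 9.1 F [-11.9  -9.1  20.4] M [-1.8   2.44  0.13] q [ 0.29  0.14  1.69 -0.    1.31  0.81]
rz total 0.64 shift total (units) [-0.01 -0.06 -0.01]
```

View pics/s5.png

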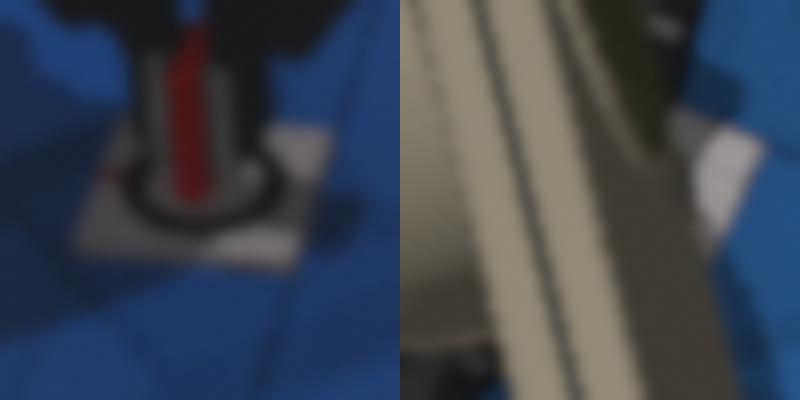

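The side view shows the head end-on (190,120) and the white pointer gone from the red mark (110,175). In the top view the arm hides the dial. I add a few degrees and look for a torque rise at the stop.

Request:
move_arm(
  rows=[
    {"gripper": 0,"dx": 0,"dy": 0,"dz": 0,"rx": 0,"ry": 0,"rz": 0.3},
    {"gripper": 0,"dx": 0,"dy": 0,"dz": 0,"rx": 0,"ry": 0,"rz": 0.3},
    {"gripper": 0,"dx": 0,"dy": 0,"dz": 0,"rx": 0,"ry": 0,"rz": 0},
    {"gripper": 0,"dx": 0,"dy": 0,"dz": 0,"rx": 0,"ry": 0,"rz": 0},
  ],
)

```text
time_s: 17.5
eef_pos: [531.5, 209.5, 136.3]
tool_rot: [[0.831, -0.556, -0.002], [-0.556, -0.831, -0.003], [-0.0, 0.004, -1.0]]
force: [-13.9, -8.5, 20.4]
grip_width: 0.11
```

```bash
python3 go.py 532.1 210.7 136.5 -34
```

```text
t 17.5 pos [531.5 209.5 136.3] ang -33.76 tilt [-0.0021 -0.0029] grip 9.4 F [-13.9  -8.5  20.4] M [-1.85  2.5   0.31] q [ 0.29  0.14  1.69 -0.    1.31  0.88]
rz total 0.04 shift total (units) [-0.01 -0.05 -0.01]
```

The torque jumped from 0.13 to 0.31 N m, so the plug is at its stop. I do one last steadiness check, then hand in.

Request:
move_arm(
  rows=[
    {"gripper": 0,"dx": 0,"dy": 0,"dz": 0,"rx": 0,"ry": 0,"rz": 0},
    {"gripper": 0,"dx": 0,"dy": 0,"dz": 0,"rx": 0,"ry": 0,"rz": 0},
    {"gripper": 0,"dx": 0,"dy": 0,"dz": 0,"rx": 0,"ry": 0,"rz": 0},
  ],
)

```text
time_s: 17.88
eef_pos: [531.5, 209.4, 136.3]
tool_rot: [[0.831, -0.556, -0.002], [-0.556, -0.831, -0.003], [-0.0, 0.004, -1.0]]
force: [-11.7, -9.4, 21.0]
grip_width: 0.108
```

```bash
python3 go.py 532.1 210.7 136.5 -34; python3 -c "
from station import manip
print(manip.hand_in())"
```

```text
t 17.875 pos [531.5 209.4 136.3] ang -33.77 tilt [-0.0022 -0.0029] grip 9.2 F [-11.7  -9.4  21. ] M [-1.82  2.5   0.26] q [ 0.29  0.14  1.69 -0.    1.31  0.88]
rz total 0.04 shift total (units) [-0.01 -0.06 -0.01]
the job is handed in; nothing more can be done
None
```

I took the red key from the stand, worked it past the pins until its collar was down, turned it clockwise to the stop, and handed in at about 18 s while still gripping it.

- **Home:** the collar met the face with about 18 N. The tool stopped at 136.3 mm, against 136.7 mm predicted for home.
- **Turned:** the hand had turned about 99°. The torque rose from 0.13 to 0.31 N m near the end, which I took as the stop. At hand-in it was steady at 0.26 N m, with about 21 N downward push and the key upright in the jaws.
- **Not confirmed:** I did not see the white pointer at the green mark, because the arm hid the dial in the top view. In the side view it had left the red mark, but the turn itself rests on angle and torque. There was also a steady sideways load of about 15 N on the key in the lock. I did not measure the bottles again at the end, though the planned path kept the gripper and key clear of them.

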